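# Find the weighted box and load the glue-up stand

### The job

One of the three identical wooden boxes in the rack is filled with metal: lift them out to feel which is the heavy one. Stand the heavy box on the open bench to change your grip, then set it upright in the middle of the sprung plate between the cheeks of the glue-up stand, so that its weight holds the plate right down at its stop. At the end the two light boxes stand upright in stalls of the rack; leave the other things on the bench where they are.

Things in the scene. Friction and masses are not known exactly. Their poses are not given: they have to be found in the camera images.
- rack: fixed dark wooden rack, base 70 x 190 x 8; four walls (62 long in x, 8 thick, tops 62 above the bench) make three stalls along y, centres at y = -58, 0, +58, each 50 wide. A box stands in each (underside 8, top 66 above the bench), length along x. Stalls are open on top and at both x ends: here a box can be taken only by its ends. Origin: centre of underside, on the bench
- box_a: one of three identical shut boxes of pale wood, 62 long x 44 wide x 58 high, standing in the rack; origin at the centre of its underside, x along the 62 length, z up. One of the three, any of them, is filled with metal and weighs 0.65 to 0.78 kg; the other two weigh 0.25 to 0.31 kg. They look the same.
- box_b: one of three identical shut boxes of pale wood, 62 long x 44 wide x 58 high, standing in the rack; origin at the centre of its underside, x along the 62 length, z up. One of the three, any of them, is filled with metal and weighs 0.65 to 0.78 kg; the other two weigh 0.25 to 0.31 kg. They look the same.
- box_c: one of three identical shut boxes of pale wood, 62 long x 44 wide x 58 high, standing in the rack; origin at the centre of its underside, x along the 62 length, z up. One of the three, any of them, is filled with metal and weighs 0.65 to 0.78 kg; the other two weigh 0.25 to 0.31 kg. They look the same.
- stand: fixed plywood glue-up stand, base 130 x 90 x 12; two upright cheeks (inner faces at x = -35, +35, 10 thick, 56 wide in y, tops 106 above the bench), wood strips between them under a sprung plate. The y sides are open: a box goes between the cheeks, length along x, held by its long sides (44 apart). Origin: centre of underside, on the bench
- plate_top (a point): centre of the upper face of the stand's aluminium pressure plate (66 x 76 x 10), z up, x along the stand's x; 50 above the bench with the plate up, 38 with it down
- plate (a joint): travel of the pressure plate, m: 0 = up (at the start, held by springs), 0.012 = down at its stop on the strips. Needs 4.0 N to leave the top, 5.2 N to stay at the stop: the heavy box alone takes it down within about a second and keeps it there; a light box does not move it
- tape_roll: bystander, loose: roll of pale tape 96 across, 25 high, lying flat; origin at the centre of its underside
- match_box: bystander, loose: match box 37 x 58 x 17; origin at the centre of its underside
- secateurs: bystander, loose: red-handled secateurs 189 x 53 x 17, lying; origin under its middle
- ball_blue: bystander, loose: clay ball 52 across; origin at its underside
- paint_tin_1: bystander, loose: paint tin 77 across, 76 high; origin at the centre of its underside
There are look-alikes about, which are no part of the job. What is shaped like the box_c but pink or red is not meant.

How it is judged:
On the way, in this order (a step that is already met when the one before it is completed fails the run):
1. a box is lifted clear of the rack (z of any of box_a, box_b, box_c in the frame of rack above 0.055 m), for 0.1 s.
2. a box stands upright on the open bench, let go (((height (world z) of box_a between -0.004 and 0.004 m and angle between box_a's own z axis and vertical below 0.1 rad and linear speed of box_a below 0.02 m/s and not (contact force between the fingers and box_a above 0.1 N)) or (height (world z) of box_b between -0.004 and 0.004 m and angle between box_b's own z axis and vertical below 0.1 rad and linear speed of box_b below 0.02 m/s and not (contact force between the fingers and box_b above 0.1 N)) or (height (world z) of box_c between -0.004 and 0.004 m and angle between box_c's own z axis and vertical below 0.1 rad and linear speed of box_c below 0.02 m/s and not (contact force between the fingers and box_c above 0.1 N)))), for 0.1 s.
3. the plate is down at its stop with a box on it (value of joint plate above 0.01 m and ((horizontal distance between box_a and plate_top below 0.012 m and z of box_a in the frame of plate_top between -0.004 and 0.004 m and angle between box_a's own z axis and vertical below 0.1 rad) or (horizontal distance between box_b and plate_top below 0.012 m and z of box_b in the frame of plate_top between -0.004 and 0.004 m and angle between box_b's own z axis and vertical below 0.1 rad) or (horizontal distance between box_c and plate_top below 0.012 m and z of box_c in the frame of plate_top between -0.004 and 0.004 m and angle between box_c's own z axis and vertical below 0.1 rad))), for 0.2 s.
At the end, for the whole second after the job is handed in: The heavy box stands upright (0.1 rad) on the plate, within 12 mm of its centre, its weight alone keeping the plate down over 10 of its 12 mm; the other two stand upright (0.1 rad) on the floor of rack stalls, within 12 mm of the rack's middle line; all released and at rest (all of step 3 and ((horizontal distance between box_a and plate_top below 0.012 m and z of box_a in the frame of plate_top between -0.004 and 0.004 m and angle between box_a's own z axis and vertical below 0.1 rad) or (x of box_a in the frame of rack between -0.012 and 0.012 m and y of box_a in the frame of rack between -0.068 and 0.068 m and z of box_a in the frame of rack below 0.012 m and angle between box_a's own z axis and vertical below 0.1 rad)) and ((horizontal distance between box_b and plate_top below 0.012 m and z of box_b in the frame of plate_top between -0.004 and 0.004 m and angle between box_b's own z axis and vertical below 0.1 rad) or (x of box_b in the frame of rack between -0.012 and 0.012 m and y of box_b in the frame of rack between -0.068 and 0.068 m and z of box_b in the frame of rack below 0.012 m and angle between box_b's own z axis and vertical below 0.1 rad)) and ((horizontal distance between box_c and plate_top below 0.012 m and z of box_c in the frame of plate_top between -0.004 and 0.004 m and angle between box_c's own z axis and vertical below 0.1 rad) or (x of box_c in the frame of rack between -0.012 and 0.012 m and y of box_c in the frame of rack between -0.068 and 0.068 m and z of box_c in the frame of rack below 0.012 m and angle between box_c's own z axis and vertical below 0.1 rad)) and linear speed of each of box_a, box_b, box_c below 0.02 m/s); the robot touches nothing.
It fails at once if the tape roll is pushed more than 30 mm from its place (distance of tape_roll from where it was at the start of the episode above 0.03 m).
It fails at once if the match box is pushed more than 30 mm from its place (distance of match_box from where it was at the start of the episode above 0.03 m).
It fails at once if the secateurs is pushed more than 30 mm from its place (distance of secateurs from where it was at the start of the episode above 0.03 m).
It fails at once if the blue clay ball is pushed more than 30 mm from its place (distance of ball_blue from where it was at the start of the episode above 0.03 m).
It fails at once if the paint tin is pushed more than 30 mm from its place (distance of paint_tin_1 from where it was at the start of the episode above 0.03 m).
It also fails if it takes over 72 s, if anything falls off the work surface, if the arm or the gripper's body presses on something with over 40 N, if the wrist force passes 120 N, or if a joint passes its speed limit or range.

### The arm

A 6-joint arm with a two-finger parallel gripper is mounted at the origin on a cart in front of the work surface, level with it; the furniture and walls round the work are solid. World frame = base frame: x ahead of the robot, y to its left, z up, the work surface at z = 0. Lengths are in m, angles in rad, forces in N, time in s.
With the tool pointing down it reaches from about 0.35 to 0.775 m from the base axis. Payload 7.3 kg.
Tool frame: the origin (TCP) lies midway between the tips of the shut fingers; the grasp point (between the pads) lies 19 mm behind it (robot.tcp_to_grasp is the distance from the TCP to the grasp point, in m); z points along the fingers, y is the line along which they close (so a half turn about z gives the same grasp; the last joint's range is limited). The gripper opens to 92 mm and grips with 3 to 60 N. Pads are 19 mm wide; open, the fingers measure 130 mm over their backs; the gripper's body (75 mm by 190 mm) begins 47 mm behind the grasp point.
Start: joints at [-1.375, 0.342, 1.524, -0, 1.275, -0.146], TCP at [0.176, -0.495, 0.227] pointing down, gripper open.
Joint ranges: [-2.53, 2.53], [-0.77, 2.02], [0.04, 2.7], [-1, 4.14], [0.28, 2.66], [-3.11, 3.11]. Speed limits (rad/s): [2.57, 2.57, 3.14, 3.14, 3.14, 3.14].

### API

Orientations are given as [roll, pitch, yaw] about the fixed x, y, z axes, in that order (R = Rz(yaw) Ry(pitch) Rx(roll)).
In Python, from cell import readout, cams, ticket, robot gives the robot as it stands. The module is installed in compiled form; this text tells all that it offers.
- The arm moves only by the tool jog_arm, never from a script. Its argument "plan" is a list of rows, each a list of 5 numbers: the shift along the world's x, y, z each as a share of 0.08 m, from -1 to 1, then the turn about the world's z as a share of 90 degrees, from -1 to 1, then the opening, from -1 (shut) to 1 (fully open). A call has 1 to 12 rows; each row is the pose to reach, as a shift and turn from the pose commanded when the call began; what a row does not reach only later rows make up. A row lasts 1/10 s, in which the tool goes at most 50 mm and 8.59 degrees, less where a joint would pass 70% of its speed; a pose out of reach is approached as far as the arm can. A call with a number of a shift or a turn outside -1 to 1 is refused whole. A call with a gripper value outside its range is refused whole. The fingers move at their own pace and stop on an object; "squeeze" is the grip in N (left out, the last holds). Time passes only in rows, so rows that repeat a pose let the fingers close. It gives the time, the measured TCP pose, the force, the opening and the grip force at its end, in the units of the state.
- readout.observe(): the state, without advancing time (a new reading comes with each control period).
- cams.read_camera(name): name is "scene" or "side" or "wrist"; returns the picture (420x560x3 uint8, blue, green, red); there is no depth.
- cams.calibration(name): a dict with "K" (3x3 intrinsics, pixels), "k1" (the pictures are not rectified: a ray, as slopes to the right and down, at radius r is drawn at 1 + k1 r^2 times it, then the intrinsics apply), "world_from_camera" (4x4, takes a point from camera to world coordinates). Camera axes: x right, y down, z forward; pixel columns grow to the right and rows downward; lengths in m; the calibration is good to about 2 mm. A picture is of the moment at which its call begins: read the wrist's pose just before it. calibration takes no time and is no camera call; for the wrist camera it gives the pose at the moment of the call.
- ticket.hand_in(): hands the job in; it is judged then, once.
The state is a dict: "time": time; "qpos": joint angles; "qvel": joint speeds; "joint_efforts": joint torques, N m; "tool_pos": TCP position; "tool_rot": TCP orientation; "contact_force": force on the tool from outside, world axes, zero at the start; "torque": the same for the moment, N m; "opening": finger opening in m; "grip_force": force on a finger pad.
Only numpy, scipy, OpenCV 4.12 (cv2) and the standard library are available. Lean on these libraries where they do the work, as an engineer would, in place of code of your own. Each camera call takes 0.05 s, during which the arm holds its last target. There are 200 camera calls.

## Working session

There is one attempt and no reset: what is moved stays moved. The work goes in short steps, Python scripts to look and compute and a tool call to move; the robot and the scene stay as the last step left them, time stands still between calls to the robot, and variables do not carry over. Pictures are saved under pics/ and viewed, at most 10 in all, crops included, and the job is handed in when it is done.

Besides the shell and the picture viewer there is one more tool, called after ">>>" as name([rows], argument=value, ...), one row to a line, values as JSON. jog_arm: Moves the arm, as the interface text tells. Shift numbers are shares of 0.08 m and turn numbers shares of 90 degrees, none past 1 either way. Its arguments: {"type":"object","properties":{"plan":{"type":"array"},"squeeze":{"type":"number"}},"required":["plan"]}

```bash
mkdir -p pics; cat > h.py <<'E'
import numpy as np, cv2
from cell import readout, cams, ticket, robot
def ray(name,px,C=None):
    C=C or cams.calibration(name);K=np.array(C["K"]);T=np.array(C["world_from_camera"])
    d=np.array([(px[0]-K[0,2])/K[0,0],(px[1]-K[1,2])/K[1,1]]);u=d.copy()
    for _ in range(20): u=d/(1+C["k1"]*(u@u))
    return T[:3,3],T[:3,:3]@np.array([u[0],u[1],1])
def onz(name,px,z,C=None):
    o,d=ray(name,px,C);return o+d*(z-o[2])/d[2]
def proj(name,P,C=None):
    C=C or cams.calibration(name);K=np.array(C["K"]);T=np.array(C["world_from_camera"])
    p=T[:3,:3].T@(np.array(P)-T[:3,3]);u=p[:2]/p[2];u=u*(1+C["k1"]*(u@u))
    return K[0,0]*u[0]+K[0,2],K[1,1]*u[1]+K[1,2]
def tri(a,b):
    (o1,d1),(o2,d2)=a,b
    d1=d1/np.linalg.norm(d1);d2=d2/np.linalg.norm(d2)
    s=np.linalg.lstsq(np.c_[d1,-d2],o2-o1,rcond=None)[0]
    p,q=o1+d1*s[0],o2+d2*s[1]
    return (p+q)/2,np.linalg.norm(p-q)
E
python3 - <<'E'
from h import *
for n in("scene","side","wrist"):
    C=cams.calibration(n);im=cams.read_camera(n);cv2.imwrite(f"pics/{n}0.png",im);print(n,np.round(C["world_from_camera"],3).tolist(),C["K"],C["k1"])
print(readout.observe())
E
```

```text
scene [[-0.908, -0.156, 0.388, 0.18], [-0.418, 0.362, -0.833, 1.077], [-0.01, -0.919, -0.394, 0.535], [0.0, 0.0, 0.0, 1.0]] [[448.40108703   0.         284.83642045]
 [  0.         448.40108703 207.74531278]
 [  0.           0.           1.        ]] -0.06973667283866115
side [[0.945, -0.174, 0.276, 0.317], [-0.325, -0.552, 0.768, -0.722], [0.019, -0.816, -0.578, 0.659], [0.0, 0.0, 0.0, 1.0]] [[396.07287115   0.         273.30752876]
 [  0.         396.07287115 210.1029363 ]
 [  0.           0.           1.        ]] -0.06551363738643086
wrist [[0.334, -0.907, -0.256, 0.245], [-0.942, -0.322, -0.09, -0.47], [-0.001, 0.271, -0.963, 0.385], [0.0, 0.0, 0.0, 1.0]] [[311.86078478   0.         283.50416151]
 [  0.         311.86078478 204.26035606]
 [  0.           0.           1.        ]] -0.06923468728746499
{'time': 0.15, 'qpos': array([-1.37503085e+00,  3.42566758e-01,  1.52475745e+00, -3.90526629e-05,
        1.27540660e+00, -1.46011476e-01]), 'qvel': array([ 9.65783297e-04, -1.82986031e-03, -2.33409609e-03,  5.78336530e-05,
        7.39911786e-04,  8.04622255e-04]), 'joint_efforts': array([ 1.19402514e-03, -4.31469798e+01, -2.44353515e+01,  7.18470477e-02,
        5.37835888e-02, -8.87195188e-05]), 'tool_pos': array([ 0.17590677, -0.49434469,  0.22621651]), 'tool_rot': array([-3.14046117e+00, -1.28643453e-04,  3.41788274e-01]), 'contact_force': array([-0.00704747,  0.27576637, -0.11222933]), 'torque': array([0.0497691 , 0.05028699, 0.00332589]), 'grip_force': 0.0, 'opening': 0.09181135397078162}
```

View pics/scene0.png

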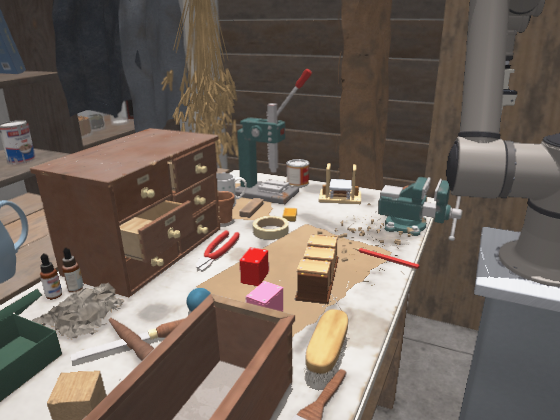

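View pics/side0.png

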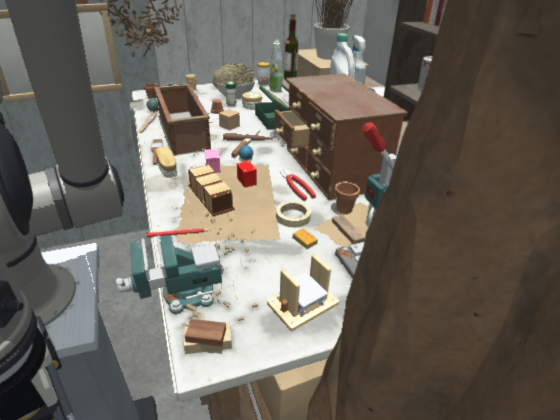

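The scene view shows the rack with three boxes near (318,265) and the stand near (340,188). The side view shows the rack at (210,188) and the stand at (304,295). Red and pink decoy boxes stand beside the rack.

```bash
python3 - <<'E'
from h import *
s=cv2.imread("pics/scene0.png");d=cv2.imread("pics/side0.png")
def c(im,x,y,w=80,h=60): return cv2.resize(im[y:y+h,x:x+w],(400,300),interpolation=cv2.INTER_CUBIC)
cv2.imwrite("pics/m1.png",np.vstack([np.hstack([c(s,280,228,107,80),c(s,300,148)]),np.hstack([c(d,170,156),c(d,260,250,107,80)])]))
for n,p,z in [("scene",(319,252),.066),("side",(210,185),.066),("scene",(341,187),.05),("side",(307,290),.05),("scene",(255,262),.05),("side",(247,174),.05),("scene",(264,297),.05),("side",(212,160),.05),("side",(293,214),.02),("side",(305,238),.01),("side",(246,153),.02),("side",(298,186),.01),("side",(180,265),.1),("side",(175,232),.01)]:
    print(n,p,onz(n,p,z).round(3))
E
```

```text
scene (319, 252) [0.472 0.276 0.066]
side (210, 185) [0.469 0.236 0.066]
scene (341, 187) [ 0.566 -0.164  0.05 ]
side (307, 290) [ 0.581 -0.206  0.05 ]
scene (255, 262) [0.592 0.345 0.05 ]
side (247, 174) [0.593 0.291 0.05 ]
scene (264, 297) [0.515 0.454 0.05 ]
side (212, 160) [0.51  0.411 0.05 ]
side (293, 214) [0.668 0.093 0.02 ]
side (305, 238) [ 0.664 -0.002  0.01 ]
side (246, 153) [0.643 0.483 0.02 ]
side (298, 186) [0.742 0.24  0.01 ]
side (180, 265) [ 0.339 -0.105  0.1  ]
side (175, 232) [0.348 0.124 0.01 ]
```

View pics/m1.png

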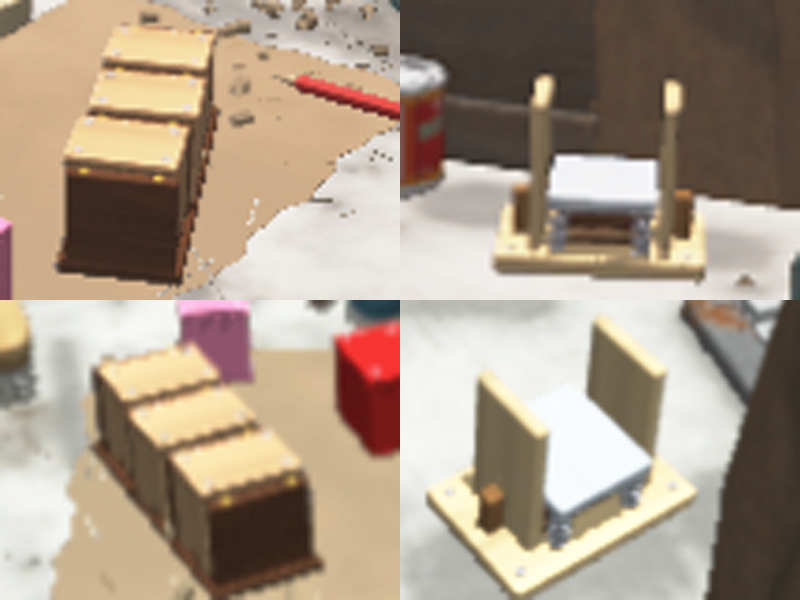

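The crops show the three box tops clearly. Their centres are about (320,253) in scene and (209,179) in side, and the plate sits between two cheeks. Next I move the wrist camera over the stand, then the rack.

>>> jog_arm([
  [0.45,0.38,0.2,0,1],
  [0.98,0.76,0.4,0,1],
])

```text
time: 0.35
tool_pos: [0.2506, -0.4357, 0.2571]
tool_rot: [-3.14, 0.0, 0.338]
contact_force: [1.1, 0.1, 0.6]
opening: 0.0917
grip_force: 0.0
```

>>> jog_arm([
  [0.5,0.38,0.1,0,1],
  [0.98,0.76,0.2,0,1],
])

```text
time: 0.55
tool_pos: [0.33, -0.3747, 0.2737]
tool_rot: [3.141, -0.0, 0.341]
contact_force: [-0.3, -0.5, -0.3]
opening: 0.0919
grip_force: 0.0
```

>>> jog_arm([
  [0.5,0.38,0,0,1],
  [0.98,0.76,0,0,1],
])

```text
time: 0.75
tool_pos: [0.4086, -0.3136, 0.2735]
tool_rot: [3.141, -0.0, 0.342]
contact_force: [0.8, -0.1, -0.1]
opening: 0.092
grip_force: 0.0
```

>>> jog_arm([
  [0.5,0.38,0,0,1],
  [0.98,0.76,0,0,1],
])

```text
time: 0.95
tool_pos: [0.487, -0.2527, 0.2732]
tool_rot: [-3.142, 0.0, 0.342]
contact_force: [0.6, -1.3, -0.4]
opening: 0.0918
grip_force: 0.0
```

>>> jog_arm([
  [0.38,0.38,0,0,1],
  [0.75,0.76,0,0,1],
  [0.75,0.76,0,0,1],
  [0.75,0.76,0,0,1],
])

```text
time: 1.35
tool_pos: [0.5458, -0.1927, 0.2727]
tool_rot: [-3.141, 0.001, 0.344]
contact_force: [0.1, 0.0, -0.6]
opening: 0.0918
grip_force: 0.0
```

```bash
cat >> h.py <<'E'
import pickle
def snap(tag):
    C=cams.calibration("wrist");im=cams.read_camera("wrist");cv2.imwrite(f"pics/{tag}.png",im);pickle.dump(C,open(f"pics/{tag}.pkl","wb"))
E
python3 -c "from h import *;snap('w1')"
```

>>> jog_arm([
  [0,0.5,0,0,1],
  [0,1,0,0,1],
  [0,1,0,0,1],
  [0,1,0,0,1],
])

```text
time: 1.8
tool_pos: [0.5451, -0.1142, 0.2737]
tool_rot: [3.141, -0.0, 0.342]
contact_force: [-0.5, -0.5, 0.3]
opening: 0.0919
grip_force: 0.0
```

```bash
python3 -c "from h import *;snap('w2')"
```

>>> jog_arm([
  [-0.15,0.5,0,0,1],
  [-0.3,1,0,0,1],
])

```text
time: 2.05
tool_pos: [0.5213, -0.0352, 0.2729]
tool_rot: [3.141, 0.001, 0.337]
contact_force: [0.3, 0.7, 0.0]
opening: 0.092
grip_force: 0.0
```

>>> jog_arm([
  [-0.15,0.5,0,0,1],
  [-0.3,1,0,0,1],
])

```text
time: 2.25
tool_pos: [0.4973, 0.0459, 0.2733]
tool_rot: [3.141, 0.0, 0.339]
contact_force: [0.2, 0.4, 0.4]
opening: 0.0919
grip_force: 0.0
```

>>> jog_arm([
  [-0.15,0.5,0,0,1],
  [-0.3,1,0,0,1],
  [-0.3,1,0,0,1],
  [-0.3,1,0,0,1],
])

```text
time: 2.65
tool_pos: [0.474, 0.1257, 0.2734]
tool_rot: [3.141, -0.0, 0.342]
contact_force: [0.5, -0.5, -0.1]
opening: 0.0917
grip_force: 0.0
```

```bash
python3 -c "from h import *;snap('w3')"
```

>>> jog_arm([
  [0,0.5,0,0,1],
  [0,1,0,0,1],
  [0,1,0,0,1],
  [0,1,0,0,1],
])

```text
time: 3.1
tool_pos: [0.4743, 0.2052, 0.2729]
tool_rot: [3.141, 0.001, 0.341]
contact_force: [-0.4, -0.2, -0.1]
opening: 0.0919
grip_force: 0.0
```

```bash
python3 -c "
from h import *;snap('w4')
print(readout.observe()['contact_force'])
r=lambda t:cv2.resize(cv2.imread(f'pics/{t}.png'),(400,300))
a=[cv2.imread(f'pics/{t}.png') for t in('w1','w2','w3','w4')]
cv2.imwrite('pics/m2.png',np.vstack([np.hstack([r('w1'),r('w2')]),np.hstack([r('w3'),r('w4')])]))"
```

```text
[ 0.30032199 -0.51171352 -0.9801611 ]
```

View pics/m2.png

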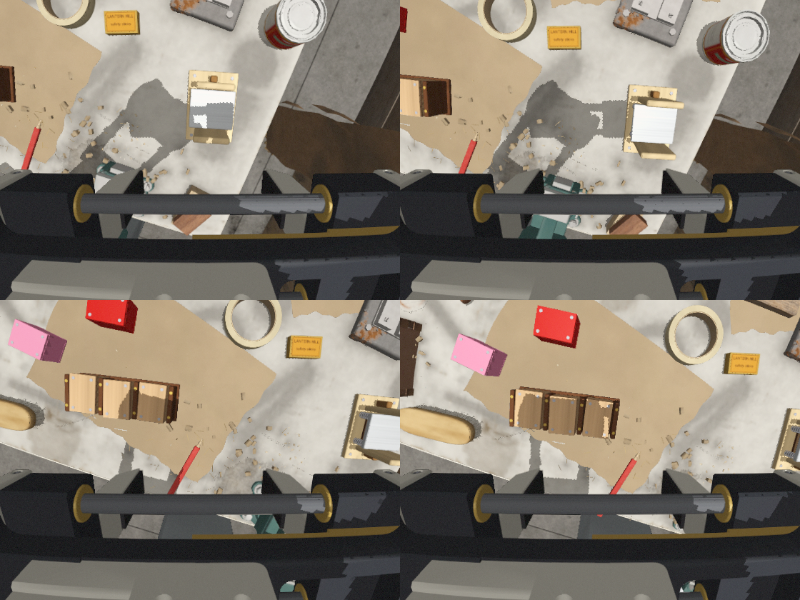

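Each wrist view (w1, w2 for the stand; w3, w4 for the rack) shows its target clearly. I'll zoom in to read the corners.

```bash
python3 -c "
from h import *
def c(t,x,y): return cv2.resize(cv2.imread(f'pics/{t}.png')[y:y+135,x:x+180],(400,300),interpolation=cv2.INTER_CUBIC)
cv2.imwrite('pics/m3.png',np.vstack([np.hstack([c('w1',210,85),c('w2',290,100)]),np.hstack([c('w3',80,75),c('w4',140,95)])]))"
```

```text
(no output)
```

View pics/m3.png

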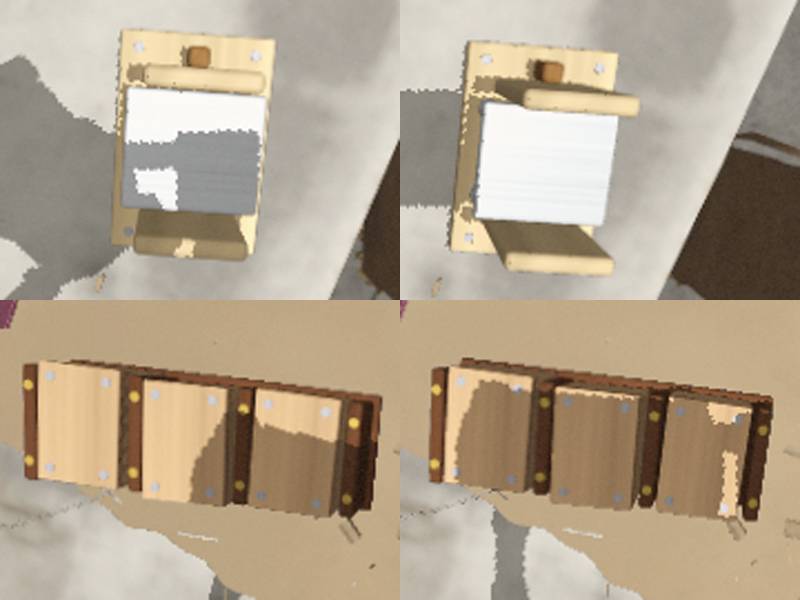

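The zoom shows screws on each box top and wall, the plate corners and the base corners. I'll triangulate these from the two views.

```bash
cat > m.py <<'E'
from h import *
s=180/400
def T(ta,oa,A,tb,ob,B):
    Ca,Cb=[pickle.load(open(f"pics/{t}.pkl","rb")) for t in(ta,tb)]
    return np.array([np.r_[tri(ray("w",np.array(oa)+np.array(a)*s,Ca),ray("w",np.array(ob)+np.array(b)*s,Cb))] if 0 else np.append(*tri(ray("w",np.array(oa)+np.array(a)*s,Ca),ray("w",np.array(ob)+np.array(b)*s,Cb))) for a,b in zip(A,B)])
b3=[[(50,76),(106,82),(46,167),(102,175)],[(155,94),(213,100),(150,186),(209,193)],[(269,105),(325,112),(261,195),(316,203)]]
b4=[[(60,82),(117,84),(54,170),(112,179)],[(167,101),(225,108),(162,193),(219,200)],[(280,112),(337,119),(268,202),(324,208)]]
for A,B in zip(b3,b4):
    P=T('w3',(80,75),A,'w4',(140,95),B);C=pickle.load(open("pics/w4.pkl","rb"));C3=pickle.load(open("pics/w3.pkl","rb"))
    print("box",P.mean(0).round(4),"z's",P[:,2].round(3))
    for c,o,X in((C3,(80,75),A),(C,(140,95),B)):
        Q=np.array([onz("w",np.array(o)+np.array(a)*s,.066,c) for a in X])
        d=Q[0]+Q[1]-Q[2]-Q[3];print("   plane",Q.mean(0).round(4),"len dir",np.degrees(np.arctan2(d[1],d[0])).round(1),np.linalg.norm(d)/2)
w3=[(28,84),(30,160),(134,97),(132,185),(243,109),(240,185),(353,123),(347,199)]
w4=[(36,89),(34,164),(145,103),(140,177),(255,115),(247,190),(363,130),(352,204)]
P=T('w3',(80,75),w3,'w4',(140,95),w4);print("walls",P.mean(0).round(4),P[:,2].round(3))
Q=np.array([onz("w",np.array((140,95))+np.array(a)*s,.062,C) for a in w4]);d=Q[6:].sum(0)-Q[:2].sum(0);print(Q.mean(0),"rack -y dir",np.degrees(np.arctan2(d[1],d[0])),np.linalg.norm(d)/2)
p1=[(128,88),(267,97),(258,214),(122,206)];p2=[(85,102),(217,116),(203,224),(76,216)]
P=T('w1',(210,85),p1,'w2',(290,100),p2);print("plate",P.mean(0).round(4),P.round(4).tolist())
for t,o,X,z,n in(('w1',(210,85),p1,.05,'plate'),('w2',(290,100),p2,.05,'plate'),('w1',(210,85),[(122,29),(274,39),(255,253),(111,244)],.012,'base')):
    C=pickle.load(open(f"pics/{t}.pkl","rb"));Q=np.array([onz("w",np.array(o)+np.array(a)*s,z,C) for a in X])
    d=Q[1]+Q[2]-Q[0]-Q[3];e=Q[3]+Q[2]-Q[0]-Q[1]
    print(n,Q.mean(0).round(4),[np.degrees(np.arctan2(v[1],v[0])).round(1) for v in(d,e)],np.linalg.norm(d)/2,np.linalg.norm(e)/2)
E
python3 m.py
```

```text
box [0.4636 0.3322 0.0658 0.0009] z's [0.064 0.061 0.068 0.071]
   plane [0.463  0.3321 0.066 ] len dir 9.5 0.048290714164090254
   plane [0.4638 0.3321 0.066 ] len dir 11.2 0.048676537270478784
box [0.4729 0.2742 0.0701 0.0006] z's [0.066 0.066 0.077 0.072]
   plane [0.4721 0.2756 0.066 ] len dir 11.3 0.04841932618911489
   plane [0.4715 0.2747 0.066 ] len dir 13.5 0.0492116399393287
box [4.859e-01 2.185e-01 6.570e-02 4.000e-04] z's [0.063 0.066 0.066 0.068]
   plane [0.4861 0.2184 0.066 ] len dir 10.9 0.04743746849086174
   plane [0.4858 0.2185 0.066 ] len dir 11.3 0.048355364123564455
walls [0.4731 0.2744 0.0619 0.001 ] [0.062 0.06  0.064 0.058 0.065 0.062 0.064 0.061]
[0.47357524 0.27424263 0.062     ] rack -y dir -77.904958638101 0.17429616026668263
plate [ 0.5789 -0.1989  0.0465  0.0011] [[0.5998, -0.1531, 0.0466, 0.0005], [0.6193, -0.2256, 0.0464, 0.0025], [0.5576, -0.2461, 0.0407, 0.0004], [0.5387, -0.1709, 0.0525, 0.0008]]
plate [ 0.5793 -0.1984  0.05  ] [np.float64(-73.8), np.float64(-163.4)] 0.07554909862129139 0.06428341221840368
plate [ 0.5789 -0.1977  0.05  ] [np.float64(-75.1), np.float64(-163.0)] 0.07382102118507113 0.06314454188991044
base [ 0.5791 -0.198   0.012 ] [np.float64(-73.9), np.float64(-163.8)] 0.08923860253095656 0.1285211650260278
```

>>> jog_arm([
  [0.02,0.02,-0.1,0.09,1],
  [0.03,0.03,-0.2,0.18,1],
  [0.05,0.05,-0.3,0.27,1],
  [0.07,0.08,-0.4,0.36,1],
  [0.1,0.1,-0.6,0.45,1],
  [0.12,0.12,-0.8,0.54,1],
  [0.14,0.16,-1,0.63,1],
  [0.14,0.16,-1,0.72,1],
  [0.14,0.16,-1,0.82,1],
  [0.14,0.16,-1,0.917,1],
  [0.14,0.16,-1,0.917,1],
  [0.14,0.16,-1,0.917,1],
])

```text
time: 4.35
tool_pos: [0.4853, 0.2179, 0.1934]
tool_rot: [3.141, 0.0, 1.777]
contact_force: [0.2, 0.1, 0.1]
opening: 0.092
grip_force: 0.0
```

```bash
python3 -c "
from h import *
snap('w5');o=readout.observe();print(o['tool_pos'],np.degrees(o['tool_rot']),o['contact_force'],o['qpos'].round(2))
im=cv2.imread('pics/w5.png');d=cv2.imread('pics/side0.png')
print(proj('side',(.54,.1,0)))
x,y=map(int,proj('side',(.54,.1,0)))
cv2.circle(d,(x,y),2,(0,0,255),1)
cv2.imwrite('pics/m4.png',np.hstack([cv2.resize(im,(400,300)),cv2.resize(d[y-60:y+60,x-80:x+80],(400,300))]))"
```

```text
[0.48523647 0.21823483 0.19340645] [1.79987398e+02 1.10601521e-02 1.01823400e+02] [-0.64101703  0.18546033  0.94209626] [ 0.28  0.38  1.56 -0.    1.2   0.07]
(np.float64(247.8646176509243), np.float64(226.88197969387508))
```

View pics/m4.png

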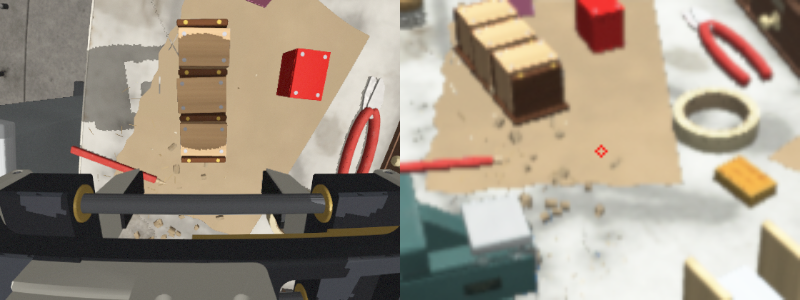

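The gripper axis lies across the near box and is square to it. Chips lie near (0.54,0.10), so I'll use about (0.55,0.125) as the bench spot. Descending on the near box.

>>> jog_arm([
  [0.0,0,-0.5,0,1],
  [0.0,0,-1,0,1],
  [0,0,-1,0,1],
])

```text
time: 4.7
tool_pos: [0.4817, 0.2179, 0.1091]
tool_rot: [-3.132, 0.001, 1.779]
contact_force: [-0.2, -0.6, 0.3]
opening: 0.0917
grip_force: 0.0
```

>>> jog_arm([
  [0,0,-0.35,0,1],
  [0,0,-0.7,0,1],
  [0,0,-1,0,1],
  [0,0,-1,0,1],
])

```text
time: 5.1
tool_pos: [0.484, 0.2188, 0.0324]
tool_rot: [-3.138, 0.0, 1.781]
contact_force: [-0.2, -0.8, 0.2]
opening: 0.0917
grip_force: 0.0
```

>>> jog_arm([
  [0,0,-0.08,0,1],
  [0,0,-0.08,0,-1],
  [0,0,-0.08,0,-1],
  [0,0,-0.08,0,-1],
  [0,0,-0.08,0,-1],
  [0,0,-0.08,0,-1],
  [0,0,-0.08,0,-1],
], squeeze=30)

```text
time: 5.8
tool_pos: [0.4854, 0.2195, 0.0276]
tool_rot: [3.14, -0.0, 1.782]
contact_force: [0.2, 1.3, 6.0]
opening: 0.0617
grip_force: 30.0
```

>>> jog_arm([
  [0,0,0.2,0,-1],
  [0,0,0.5,0,-1],
  [0,0,0.8,0,-1],
  [0,0,0.9,0,-1],
  [0,0,0.9,0,-1],
  [0,0,0.9,0,-1],
  [0,0,0.9,0,-1],
])

```text
time: 6.5
tool_pos: [0.484, 0.219, 0.0975]
tool_rot: [-3.139, 0.0, 1.782]
contact_force: [-0.1, 1.3, -2.8]
opening: 0.062
grip_force: 29.9
```

Reading −2.8 N, so this one is light. I'll put it back and try the middle box, an offset of (−0.012, +0.057).

>>> jog_arm([
  [0,0,0,0,-1],
  [0,0,-0.2,0,-1],
  [0,0,-0.5,0,-1],
  [0,0,-0.8,0,-1],
  [0,0,-0.89,0,-1],
  [0,0,-0.89,0,-1],
  [0,0,-0.89,0,1],
  [0,0,-0.89,0,1],
  [0,0,-0.89,0,1],
  [0,0,-0.89,0,1],
  [0,0,-0.89,0,1],
])

```text
time: 7.6
tool_pos: [0.485, 0.2193, 0.0279]
tool_rot: [3.141, -0.0, 1.782]
contact_force: [-0.4, -0.1, -0.3]
opening: 0.0916
grip_force: 0.0
```

>>> jog_arm([
  [0,0,0.5,0,1],
  [0,0,1,0,1],
  [0,0,1,0,1],
  [-0.15,0.7,1,0,1],
  [-0.15,0.7,1,0,1],
  [-0.15,0.7,1,0,1],
  [-0.15,0.7,1,0,1],
])

```text
time: 8.3
tool_pos: [0.4725, 0.2748, 0.1071]
tool_rot: [-3.141, 0.001, 1.783]
contact_force: [0.5, -0.2, -0.2]
opening: 0.092
grip_force: 0.0
```

>>> jog_arm([
  [0,0,-0.4,0,1],
  [0,0,-0.8,0,1],
  [0,0,-1,0,1],
  [0,0,-1,0,1],
  [0,0,-1,0,-1],
  [0,0,-1,0,-1],
  [0,0,-1,0,-1],
  [0,0,-1,0,-1],
  [0,0,-1,0,-1],
  [0,0,-1,0,-1],
])

```text
time: 9.3
tool_pos: [0.473, 0.2754, 0.0285]
tool_rot: [3.141, -0.0, 1.782]
contact_force: [-3.0, -1.7, 5.9]
opening: 0.0623
grip_force: 29.9
```

>>> jog_arm([
  [0,0,0.2,0,-1],
  [0,0,0.5,0,-1],
  [0,0,0.8,0,-1],
  [0,0,0.9,0,-1],
  [0,0,0.9,0,-1],
  [0,0,0.9,0,-1],
  [0,0,0.9,0,-1],
])

```text
time: 10.0
tool_pos: [0.472, 0.275, 0.0983]
tool_rot: [-3.139, 0.0, 1.782]
contact_force: [0.0, 0.3, -2.5]
opening: 0.0618
grip_force: 29.9
```

This one is light too (−2.5 N), so the far box must be the heavy one.

>>> jog_arm([
  [0,0,-0.2,0,-1],
  [0,0,-0.5,0,-1],
  [0,0,-0.8,0,-1],
  [0,0,-0.89,0,-1],
  [0,0,-0.89,0,-1],
  [0,0,-0.89,0,1],
  [0,0,-0.89,0,1],
  [0,0,-0.89,0,1],
  [0,0,-0.89,0,1],
  [0,0,-0.89,0,1],
])

```text
time: 11.0
tool_pos: [0.4729, 0.2753, 0.0286]
tool_rot: [3.141, -0.0, 1.782]
contact_force: [-0.4, 0.2, 0.3]
opening: 0.0912
grip_force: 0.0
```

>>> jog_arm([
  [0,0,0.5,0,1],
  [0,0,1,0,1],
  [0,0,1,0,1],
  [-0.14,0.71,1,0,1],
  [-0.14,0.71,1,0,1],
  [-0.14,0.71,1,0,1],
  [-0.14,0.71,1,0,1],
])

```text
time: 11.7
tool_pos: [0.4613, 0.3315, 0.1078]
tool_rot: [-3.14, 0.001, 1.783]
contact_force: [-0.7, -0.0, 0.4]
opening: 0.0919
grip_force: 0.0
```

>>> jog_arm([
  [0,0,-0.4,0,1],
  [0,0,-0.8,0,1],
  [0,0,-1,0,1],
  [0,0,-1,0,1],
  [0,0,-1,0,-1],
  [0,0,-1,0,-1],
  [0,0,-1,0,-1],
  [0,0,-1,0,-1],
  [0,0,-1,0,-1],
  [0,0,-1,0,-1],
], squeeze=50)

```text
time: 12.7
tool_pos: [0.4625, 0.3325, 0.0295]
tool_rot: [3.139, -0.001, 1.782]
contact_force: [2.4, 0.2, 5.8]
opening: 0.0615
grip_force: 49.9
```

>>> jog_arm([
  [0,0,0.2,0,-1],
  [0,0,0.5,0,-1],
  [0,0,0.8,0,-1],
  [0,0,1,0,-1],
  [0,0,1,0,-1],
  [0,0,1,0,-1],
  [0,0,1,0,-1],
])

```text
time: 13.4
tool_pos: [0.4604, 0.3315, 0.1066]
tool_rot: [-3.138, 0.001, 1.782]
contact_force: [0.8, -0.2, -6.7]
opening: 0.0618
grip_force: 49.9
```

The far box reads −6.7 N, so it is the heavy one. I'll carry it to the open bench at about (0.55,0.125).

>>> jog_arm([
  [0.1,-0.2,0.2,0,-1],
  [0.25,-0.55,0.25,0,-1],
  [0.38,-0.87,0.25,0,-1],
])

```text
time: 13.7
tool_pos: [0.4921, 0.2618, 0.1279]
tool_rot: [-3.141, 0.0, 1.783]
contact_force: [0.7, 0.2, -7.1]
opening: 0.0618
grip_force: 49.9
```

>>> jog_arm([
  [0.2,-0.43,0,0,-1],
  [0.38,-0.87,0,0,-1],
])

```text
time: 13.9
tool_pos: [0.5221, 0.1918, 0.1271]
tool_rot: [-3.139, 0.0, 1.783]
contact_force: [-0.3, -0.4, -6.0]
opening: 0.062
grip_force: 49.9
```

>>> jog_arm([
  [0.2,-0.4,0,0,-1],
  [0.37,-0.8,-0.1,0,-1],
  [0.37,-0.84,-0.4,0,-1],
  [0.37,-0.84,-0.7,0,-1],
  [0.37,-0.84,-0.7,0,-1],
  [0.37,-0.84,-0.7,0,-1],
])

```text
time: 14.5
tool_pos: [0.5515, 0.1258, 0.0718]
tool_rot: [-3.139, -0.0, 1.782]
contact_force: [0.2, 0.1, -6.1]
opening: 0.0619
grip_force: 49.9
```

>>> jog_arm([
  [0,0,-0.2,0,-1],
  [0,0,-0.4,0,-1],
  [0,0,-0.5,0,-1],
  [0,0,-0.58,0,-1],
  [0,0,-0.62,0,-1],
  [0,0,-0.62,0,-1],
])

```text
time: 15.1
tool_pos: [0.5522, 0.1258, 0.0231]
tool_rot: [3.141, 0.0, 1.782]
contact_force: [0.3, -0.1, -7.3]
opening: 0.0616
grip_force: 49.9
```

>>> jog_arm([
  [0,0,-0.015,0,-1],
  [0,0,-0.03,0,-1],
  [0,0,-0.03,0,-1],
])

```text
time: 15.4
tool_pos: [0.5525, 0.1257, 0.0215]
tool_rot: [3.14, 0.0, 1.782]
contact_force: [-1.4, -0.7, 0.3]
opening: 0.0616
grip_force: 49.9
```

The box is standing on the bench. Release, lift, turn 90° and regrip.

>>> jog_arm([
  [0,0,0,0,1],
  [0,0,0,0,1],
  [0,0,0,0,1],
  [0,0,0,0,1],
  [0,0,0,0,1],
  [0,0,0,0,1],
  [0,0,0.4,0,1],
  [0,0,0.8,0,1],
  [0,0,1,0,1],
  [0,0,1,0,1],
])

```text
time: 16.4
tool_pos: [0.5537, 0.1259, 0.103]
tool_rot: [3.136, 0.001, 1.782]
contact_force: [-0.1, -0.0, -0.2]
opening: 0.0919
grip_force: 0.0
```

>>> jog_arm([
  [0,0,0.2,-0.09,1],
  [0,0,0.2,-0.18,1],
  [0,0,0.2,-0.27,1],
  [0,0,0.2,-0.36,1],
  [0,0,0.2,-0.45,1],
  [0,0,0.2,-0.54,1],
  [0,0,0.2,-0.63,1],
  [0,0,0.2,-0.72,1],
  [0,0,0.2,-0.81,1],
  [0,0,0.2,-0.9,1],
  [0,0,0.2,-1,1],
  [0,0,0.2,-1,1],
])

```text
time: 17.6
tool_pos: [0.5514, 0.1256, 0.1151]
tool_rot: [-3.141, 0.002, 0.21]
contact_force: [0.2, 0.9, -0.7]
opening: 0.0914
grip_force: 0.0
```

```bash
python3 -c "
from h import *
snap('w6');o=readout.observe();print(o['tool_pos'],np.degrees(o['tool_rot']))
C=pickle.load(open('pics/w6.pkl','rb'));print([np.round(proj('w',(.5525+a*.978-b*.21,.1257+a*.21+b*.978,.058),C)) for a,b in((.031,.022),(.031,-.022),(-.031,-.022),(-.031,.022))])
cv2.imwrite('pics/m5.png',np.hstack([cv2.resize(cv2.imread('pics/w6.png'),(400,300)),cv2.resize(cams.read_camera('side')[130:280,160:360],(400,300))]))"
```

```text
[0.5514527  0.12561854 0.11525095] [-1.79991233e+02  1.18253409e-01  1.22479834e+01]
[array([252., 177.]), array([315., 177.]), array([313., 258.]), array([255., 258.])]
```

View pics/m5.png

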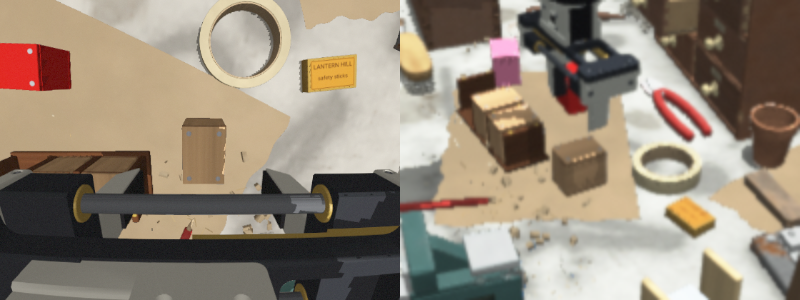

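The heavy box stands upright on the bench. Its top edge falls at row 125 of the half-size view, where I predicted it. Now the regrip across the long sides.

>>> jog_arm([
  [0.01,0,-0.4,0,1],
  [0.01,0,-0.8,0,1],
  [0.01,0,-0.8,0,1],
])

```text
time: 18.0
tool_pos: [0.5497, 0.1254, 0.0485]
tool_rot: [-3.141, 0.009, 0.214]
contact_force: [-0.6, -0.6, 0.3]
opening: 0.0918
grip_force: 0.0
```

>>> jog_arm([
  [0,0,-0.25,0,1],
  [0,0,-0.37,0,1],
  [0,0,-0.37,0,1],
  [0,0,-0.37,0,-1],
  [0,0,-0.37,0,-1],
  [0,0,-0.37,0,-1],
  [0,0,-0.37,0,-1],
  [0,0,-0.37,0,-1],
  [0,0,-0.37,0,-1],
  [0,0,-0.37,0,-1],
  [0,0,-0.37,0,-1],
])

```text
time: 19.1
tool_pos: [0.553, 0.1255, 0.023]
tool_rot: [3.141, -0.0, 0.212]
contact_force: [0.1, -1.8, 1.4]
opening: 0.0435
grip_force: 50.0
```

>>> jog_arm([
  [0,0,0.2,0,-1],
  [0,0,0.5,0,-1],
  [0,0,0.8,0,-1],
  [0,0,1,0,-1],
  [0,0,1,0,-1],
])

```text
time: 19.6
tool_pos: [0.5535, 0.1259, 0.1042]
tool_rot: [3.141, -0.003, 0.211]
contact_force: [-0.1, 0.5, -6.4]
opening: 0.0436
grip_force: 50.0
```

>>> jog_arm([
  [0,-0.1,0.4,0,-1],
  [0.04,-0.5,0.8,0.02,-1],
  [0.08,-1,1,0.049,-1],
])

```text
time: 19.9
tool_pos: [0.5594, 0.0463, 0.1836]
tool_rot: [-3.141, -0.001, 0.293]
contact_force: [1.8, -0.2, -7.3]
opening: 0.0438
grip_force: 50.0
```

>>> jog_arm([
  [0.04,-0.5,0,0,-1],
  [0.08,-1,0,0,-1],
])

```text
time: 20.1
tool_pos: [0.5649, -0.0354, 0.1815]
tool_rot: [-3.14, 0.002, 0.289]
contact_force: [0.6, -0.5, -8.0]
opening: 0.0436
grip_force: 50.0
```

>>> jog_arm([
  [0.04,-0.5,0,0,-1],
  [0.08,-1,0,0,-1],
])

```text
time: 20.3
tool_pos: [0.5709, -0.1155, 0.1806]
tool_rot: [-3.139, 0.003, 0.288]
contact_force: [0.1, -0.4, -6.3]
opening: 0.0435
grip_force: 50.0
```

>>> jog_arm([
  [0.04,-0.5,0,0,-1],
  [0.08,-1,0,0,-1],
  [0.08,-1.0,0,0,-1],
  [0.08,-1.0,0,0,-1],
  [0.08,-1.0,0,0,-1],
])

```text
time: 20.8
tool_pos: [0.5778, -0.1932, 0.1813]
tool_rot: [-3.139, 0.002, 0.289]
contact_force: [0.7, -0.7, -6.4]
opening: 0.0438
grip_force: 50.0
```

```bash
python3 -c "
from h import *
o=readout.observe();print(o['tool_pos'],np.degrees(o['tool_rot']))
snap('w7');C=pickle.load(open('pics/w7.pkl','rb'))
im=cv2.imread('pics/w7.png')
cv2.imwrite('pics/m6.png',np.hstack([cv2.resize(im[60:285,140:440],(400,300)),cv2.resize(cams.read_camera('scene')[128:218,280:400],(400,300))]))"
```

```text
[ 0.57776421 -0.19319396  0.18127555] [-1.79855633e+02  1.20346478e-01  1.65429447e+01]
```

View pics/m6.png

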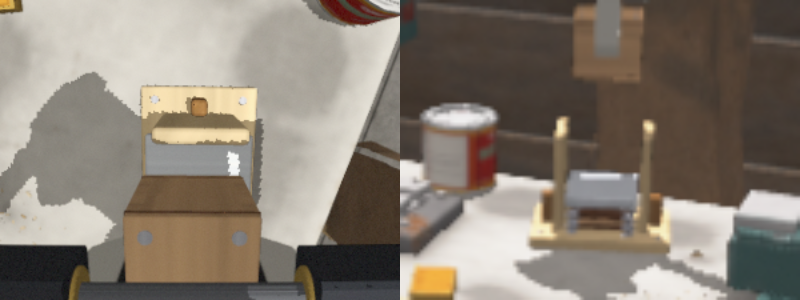

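The box is parallel to the base edge (corners (142,87) and (256,87)) and still hangs a few mm short in y. I'll use this base edge to cross-check the stand centre before lowering.

```bash
python3 -c "
from h import *
C=pickle.load(open('pics/w7.pkl','rb'))
a,b=[onz('w',(140+x*.75,60+y*.75),.012,C) for x,y in((142,86.5),(257,87))]
t=np.radians(16.5);print(a,b,(a+b)/2-.065*np.array([np.cos(t),np.sin(t),0]),np.degrees(np.arctan2(*(a-b)[1::-1]))-90)
a,b=[onz('w',(140+x*.75,60+y*.75),.106,C) for x,y in((151,143.5),(249,144))]
print('cheek top inner edge mid - 35',(a+b)/2-.035*np.array([np.cos(t),np.sin(t),0]))
a,b=[onz('w',(140+x*.75,60+y*.75),.181+.035,C) for x,y in((125,212),(260,212))];print('box end',(a+b)/2-.031*np.array([np.cos(t),np.sin(t),0]))"
```

```text
[ 0.62913935 -0.13791386  0.012     ] [ 0.65393282 -0.22270517  0.012     ] [ 0.5792128  -0.19877051  0.012     ] 16.29922819051498
cheek top inner edge mid - 35 [ 0.57981727 -0.1973353   0.106     ]
box end [ 0.57878723 -0.1930903   0.216     ]
```

>>> jog_arm([
  [0.012,-0.064,0,0,-1],
  [0.012,-0.064,0,0,-1],
  [0.012,-0.064,-0.3,0,-1],
  [0.012,-0.064,-0.6,0,-1],
  [0.012,-0.064,-0.9,0,-1],
  [0.012,-0.064,-0.9,0,-1],
  [0.012,-0.064,-0.9,0,-1],
])

```text
time: 21.6
tool_pos: [0.5796, -0.1994, 0.1113]
tool_rot: [3.142, 0.0, 0.289]
contact_force: [0.2, -0.0, -5.7]
opening: 0.0439
grip_force: 50.0
```

>>> jog_arm([
  [0,0.01,-0.15,0,-1],
  [0,0.01,-0.3,0,-1],
  [0,0.01,-0.4,0,-1],
  [0,0.01,-0.46,0,-1],
  [0,0.01,-0.5,0,-1],
  [0,0.01,-0.54,0,-1],
  [0,0.01,-0.58,0,-1],
  [0,0.01,-0.61,0,-1],
  [0,0.01,-0.61,0,-1],
])

```text
time: 22.5
tool_pos: [0.5794, -0.1986, 0.062]
tool_rot: [3.142, 0.0, 0.288]
contact_force: [-2.8, 0.6, -1.1]
opening: 0.0438
grip_force: 50.0
```

>>> jog_arm([
  [0,0,0,0,1],
  [0,0,0,0,1],
  [0,0,0,0,1],
  [0,0,0,0,1],
  [0,0,0,0,1],
  [0,0,0,0,1],
  [0,0,0.2,0,1],
  [0,0,0.6,0,1],
  [0,0,1,0,1],
  [0,0,1,0,1],
])

```text
time: 23.5
tool_pos: [0.5819, -0.1998, 0.1471]
tool_rot: [3.135, -0.007, 0.288]
contact_force: [0.2, -1.2, -1.0]
opening: 0.0915
grip_force: 0.0
```

>>> jog_arm([
  [0,0,0.5,0,1],
  [0,0,1,0,1],
  [0,0,1,0,1],
  [0,0,1,0,1],
  [0,0,1,0,1],
])

```text
time: 24.0
tool_pos: [0.5787, -0.1983, 0.2204]
tool_rot: [-3.14, 0.002, 0.288]
contact_force: [0.6, -0.5, 0.3]
opening: 0.0916
grip_force: 0.0
```

```bash
python3 -c "
from h import *
snap('w8');im=cv2.imread('pics/w8.png');sc=cams.read_camera('scene');sd=cams.read_camera('side')
R=lambda a:cv2.resize(a,(400,300),interpolation=cv2.INTER_CUBIC)
cv2.imwrite('pics/m7.png',np.vstack([np.hstack([R(im[60:285,140:440]),R(sc[148:208,300:380])]),np.hstack([R(sd[156:216,170:250]),R(sd[250:330,260:367])])]))"
```

```text
(no output)
```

View pics/m7.png

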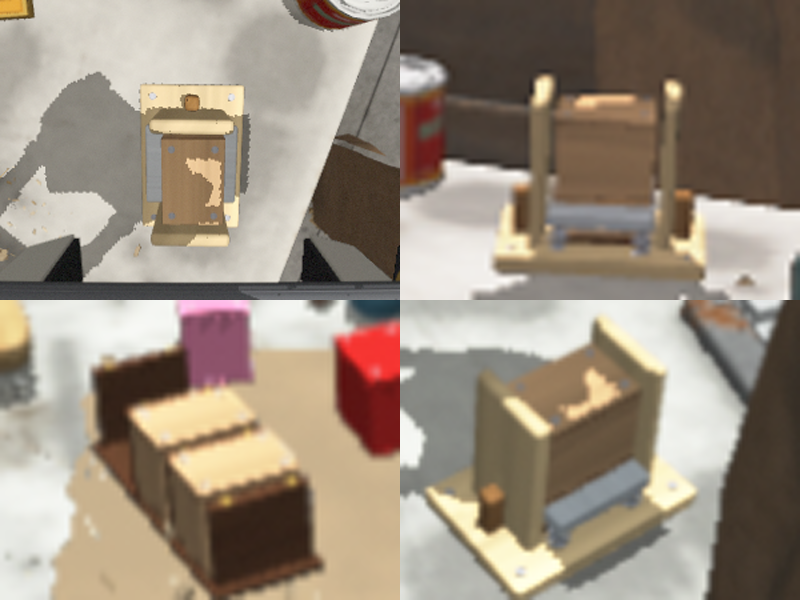

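The heavy box is centred between the cheeks with the plate down, its top just below the cheek tops. Both light boxes stand in their stalls. One numeric check of the centring, then hand in.

```bash
python3 -c "
from h import *
C=pickle.load(open('pics/w8.pkl','rb'))
Q=np.array([onz('w',(140+x*.75,60+y*.75),.096,C) for x,y in((170,150),(214,149),(171,216),(214,216))])
e=Q.mean(0)-[.579,-.1983,.096];print(e);o=readout.observe();print(o['contact_force'],o['grip_force'])
if np.hypot(*e[:2])<.008: print(ticket.hand_in())"
```

```text
[-5.11685560e-04 -3.74913524e-04  2.77555756e-17]
[ 1.27671874 -0.76788739 -0.22487468] 0.0
the job is handed in; nothing more can be done
None
```

I handed the job in at about 24 s of robot time: the heavy box (6.7 N on lifting) stands upright on the plate, under 1 mm off centre by camera, with the plate visibly down. The two light boxes are back in their rack stalls; I didn't re-measure the bystanders, but the readings showed no sign of touching any, and the judge's verdict was not shown.

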